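Turn the slide tray over and load it into the scanner dock

TASK

The aluminium slide tray lies with its pockets face down on the front shelf of the loading dock. Turn it over so that it lies pockets up on the raised deck, then slide it flat along the deck, under the steel bridge, fully home against the end stop. Do not let the tray fall off the dock, and leave the other things on the bench where they are.

Things in the scene. Friction and masses are not known exactly. Their poses are not given: they have to be found in the camera images.
- dock: Loading dock, fixed, white side walls, dark steel floors, 178 mm long (x), 132 wide (y). Origin: on the bench, mid width, right under the step between shelf and deck; x runs from the shelf (robot side) to the slot, z up. Shelf: x -55 to 0, top at z 70. Deck: x 0 to 115, top at z 82. Side walls along the whole length, 12 mm thick, 108 mm apart inside, top at z 95 mm.
- shelf_front (a point): Front upper edge of the shelf, mid width, at dock x -55, z 70 mm. In front of it there is only air down to the bench.
- dock_step (a point): Upper edge of the 12 mm step from shelf up to deck, mid width, at dock x 0, z 82 mm.
- dock_slot (a point): Middle of the slot's sill, on the deck, at dock x 85, z 82 mm. A steel bridge 5 mm thick lies across the side walls from dock x 85 to 123; the slot under it is 13 mm high and 108 mm wide.
- dock_stop (a point): Foot of the face of the end stop, a black bar that closes the slot, mid width, at dock x 115, z 82 mm. With the tray home, the tray's origin is at dock x 75, z 90 mm.
- tray: Slide tray, loose rigid aluminium plate, 80 (x) by 100 (y) by 8 mm, about 130 g. One face is plain, the other has two pockets 78 x 27 mm, 4 mm deep, in a rim 8 mm wide (11 on the 80 mm sides). Origin: centre of the pocket face; z points to the plain face, so up at the start, down once turned over. Starts between the side walls, far edge 0 to 9 mm short of the step.
- tray_near_edge (a point): Middle of the tray's 100 mm edge nearest the robot, pocket face. At the start it sticks out 25 to 34 mm past the shelf's front, free from beneath. Lifted there, the tray slides on until its far edge meets the step, then pivots on it; a little past upright it falls on to the deck by itself, and this edge then lies beyond, the other at about dock x -12 mm.
- oil_bottle: Small amber bottle with a black cap, 38 mm across, 75 mm tall, standing beside the dock. Origin: centre of its underside. Not to be moved.
- beaker: Glass beaker, 66 mm across, 85 mm tall, standing beside the dock. Origin: centre of its underside. Not to be moved.
- slide_box: Flat closed slide box, 102 x 82 x 35 mm, lying beside the dock. Origin: centre of its underside. Not to be moved.

How it is judged (in metres and radians):
On the way:
1. the tray lies at rest pockets up on the deck, not yet pushed home (angle between tray's own z axis and vertical above 3.04 rad and z of tray in the frame of dock between 0.086 and 0.094 m and angular speed of tray below 0.3 rad/s and x of tray in the frame of dock below 0.066 m), for 0.2 s.
At the end, for the whole second after the job is handed in: The tray lies flat on the deck (within 0.1 rad) with its pockets up, straight in the channel (within 0.1 rad), its leading edge under the bridge and within 5 mm of the end stop, at rest (angle between tray's own z axis and vertical above 3.04 rad and x of tray in the frame of dock between 0.07 and 0.08 m and y of tray in the frame of dock between -0.009 and 0.009 m and z of tray in the frame of dock between 0.086 and 0.094 m and angle between the x axis of tray and the x axis of dock, either way round below 0.1 rad and linear speed of tray below 0.02 m/s); the robot touches nothing.
It fails at once if the tray falls off the dock (height (world z) of tray below 0.045 m).
It fails at once if the oil bottle is shifted by more than 2 cm (distance of oil_bottle from where it was at the start of the episode above 0.02 m).
It fails at once if the beaker is shifted by more than 2 cm (distance of beaker from where it was at the start of the episode above 0.02 m).
It fails at once if the slide box is shifted by more than 2 cm (distance of slide_box from where it was at the start of the episode above 0.02 m).
It also fails if it takes over 58 s, if anything falls off the work surface, if the arm or the gripper's body presses on something with over 40 N, if the wrist force passes 120 N, or if a joint passes its speed limit or range.

ROBOT

A 7-joint arm with a two-finger parallel gripper is mounted at the origin on the work surface. World frame = base frame: x ahead of the robot, y to its left, z up, the work surface at z = 0. Lengths are in m, angles in degrees, forces in N, time in s.
With the tool pointing down it reaches from about 0.4 to 0.85 m from the base axis. Payload 4.4 kg.
Tool frame: the origin (TCP) lies at the very end of the fingers, on their centre line; the grasp point (between the pads) lies 19 mm behind it; z points along the fingers, y is the line along which they close (so a half turn about z gives the same grasp; the last joint's range is limited). The gripper opens to 94 mm and grips with 3 to 60 N. Pads are 16 mm wide; open, the fingers measure 119 mm over their backs; the gripper's body (75 mm by 177 mm) begins 78 mm behind the grasp point.
Start: joints at [-78.369, 36.005, 2.206, 86.941, -1.547, 57.084, -1.146], TCP at [0.173, 0.627, 0.205] pointing down, gripper open.
Joint ranges: [-175.42, 175.42], [-21.48, 121.26], [-71.46, 75.88], [10.55, 141.38], [-63.04, 243.04], [13.31, 113.54], [-168.57, 168.57]. Speed limits (degrees/s): [147.25, 147.25, 180, 180, 180, 180, 180].

INTERFACE

Orientations are given as a 3x3 rotation matrix whose columns are the frame's x, y, z axes.
In Python, from cell import bot, hand, kinematics, read_camera, ticket, telemetry gives the robot as it stands. Calls block until the motion is done:
- bot.move_pose(position, orientation): joint-space move of the TCP to a pose.
- bot.movel(position, rate=0.15, rotation=None): straight line of the TCP; rotation=None keeps the orientation; rate is the mean speed in m/s.
- bot.movej(angles): joint-space move.
- hand.move_gripper(opening, grasp_force=None): finger opening in m; grasp_force is the grip in N (None keeps the last); returns when the fingers have stopped.
- bot.sleep(seconds).
- kinematics.ik(position, orientation): joint angles nearest the present ones, or None.
- read_camera(name): name is "scene" or "top" or "wrist"; returns a dict with "img" (384x512x3 uint8, red, green, blue), "mtx" (3x3 intrinsics, pixels), "k1" (the pictures are not rectified: a ray, as slopes to the right and down, at radius r is drawn at 1 + k1 r^2 times it, then the intrinsics apply), "T" (4x4, takes a point from camera to world coordinates). Camera axes: x right, y up, looking along -z (the intrinsics and any distortion apply to the point x, -y, -z); pixel columns grow to the right and rows downward; lengths in m; the calibration is good to about 2 mm. A picture is of the moment at which its call begins. There is no depth.
A pose or a line that the arm cannot do raises bot.IKError and nothing moves.
- ticket.hand_in(): hands the job in; it is judged then, once.
Readings, each from a call of its own:
- telemetry.get_clock(): time.
- telemetry.get_joint_positions(): joint angles.
- telemetry.get_qd(): joint speeds.
- telemetry.get_joint_torque(): joint torques, N m.
- telemetry.get_tcp_pos(): TCP position.
- telemetry.get_tool_rot(): TCP orientation.
- telemetry.get_ft_force(): force on the tool from outside, world axes, zero at the start.
- telemetry.get_ft_torque(): the same for the moment, N m.
- telemetry.get_gripper_width(): finger opening in m.
- telemetry.get_gripper_force(): force on a finger pad.
Only numpy, scipy, OpenCV 4.12 (cv2) and the standard library are available. Lean on these libraries where they do the work, as an engineer would, in place of code of your own. Each camera call takes 0.05 s, during which the arm holds its last target. There are 200 camera calls.

## Working session

There is one attempt and no reset: what is moved stays moved. The work goes in short steps, each a Python script; the robot and the scene stay as the last script left them, time stands still between calls to the robot, and variables do not carry over. Pictures are saved under pics/ and viewed, at most 10 in all, crops included, and the job is handed in when it is done.

```bash
mkdir -p pics; ls
python3 - <<'E'
from cell import read_camera
import cv2,numpy as np
for n in("scene","top"):
    c=read_camera(n); cv2.imwrite(f"pics/{n}0.png",c["img"][:,:,::-1]); print(n,c["mtx"].tolist(),c["k1"],np.round(c["T"],3).tolist())
E
```

```text
pics
scene [[405.17281395298124, 0.0, 259.1480308124984], [0.0, 405.17281395298124, 190.921447276962], [0.0, 0.0, 1.0]] -0.1297652801191846 [[-0.602, -0.491, 0.63, 1.227], [0.799, -0.366, 0.477, 0.523], [-0.004, 0.79, 0.613, 0.678], [0.0, 0.0, 0.0, 1.0]]
top [[349.4316602961307, 0.0, 255.82306535184804], [0.0, 349.4316602961307, 185.86477571778306], [0.0, 0.0, 1.0]] -0.09202950262664115 [[-0.023, 0.981, -0.191, 0.484], [-0.999, -0.029, -0.033, 0.063], [-0.038, 0.19, 0.981, 0.877], [0.0, 0.0, 0.0, 1.0]]
```

View pics/top0.png

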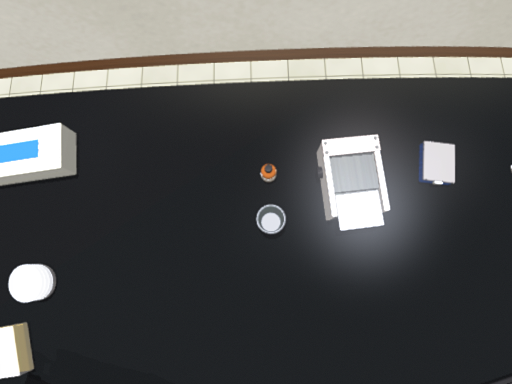

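View pics/scene0.png

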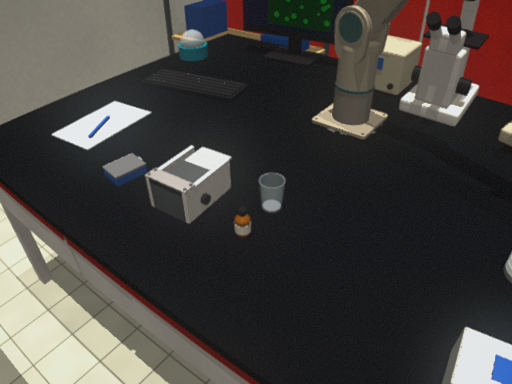

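The top view shows the dock at about (355,183), with the bridge at (352,145) and the tray at (360,210). The bottle is at (269,172), the beaker at (271,219) and the slide box at (438,163). I'll zoom in on the dock.

Run:
```python
import cv2
i=cv2.imread("pics/top0.png")[125:240,305:405]
cv2.imwrite("pics/crop0.png",cv2.resize(i,None,fx=5,fy=5,interpolation=cv2.INTER_CUBIC))
```

```text
(no output)
```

View pics/crop0.png

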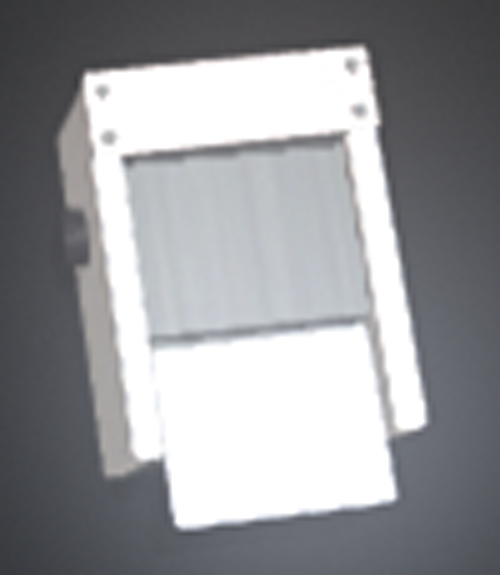

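The crop shows these points:

| Feature | Crop pixels |
|---|---|
| Bridge far corners | (85,72), (367,45) |
| Wall near ends, outer | (135,462), (427,428) |
| Wall near ends, inner | (160,457), (397,435) |
| Tray near corners | (180,528), (397,498) |
| Tray far corners | (152,343), (367,322) |

I'll fit the poses from these.

```bash
cat > h.py <<'E'
import numpy as np,cv2
from scipy.optimize import least_squares
from scipy.spatial.transform import Rotation as R
def proj(P,c):
    p=(np.c_[P,np.ones(len(P))]@np.linalg.inv(c["T"]).T)[:,:3]*[1,-1,-1]
    s=p[:,:2]/p[:,2:]; s=s*(1+c["k1"]*(s**2).sum(1,keepdims=True))
    return s*c["mtx"][0,0]+c["mtx"][:2,2]
def D(q,P): # dock->world
    return R.from_euler('z',q[2]).apply(np.asarray(P,float))+[q[0],q[1],0]
def fit(P,uv,c,q0):
    P=np.array(P,float)
    r=least_squares(lambda q:(proj(D(q,P),c)-uv).ravel(),q0)
    return r.x,np.abs(r.fun).max()
E
python3 - <<'E'
from h import *
from cell import read_camera,bot,kinematics,telemetry
c=read_camera("top")
f=lambda a:(np.array(a)+.5)/5-.5+[305,125]
P=np.array([[123,66,100],[123,-66,100],[-55,66,95],[-55,-66,95],[-55,54,95],[-55,-54,95]])/1e3
q,e=fit(P,f([[85,72],[367,45],[135,462],[427,428],[160,457],[397,435]]),c,[.5,-.2,0])
print("dock",q,np.degrees(q[2]),e)
T=np.array([[-40,50,78],[-40,-50,78],[40,50,78],[40,-50,78]])/1e3
t,e2=fit(T,f([[180,528],[397,498],[152,343],[367,322]]),c,[.5,-.2,0])
print("tray",t,np.degrees(t[2]),e2, "in dock",R.from_euler('z',-q[2]).apply([t[0]-q[0],t[1]-q[1],0]))
# others on the bench
for n,u,z in(("bottle",(269,168),.075),("beaker",(271,213),.085),("box",(439,162),.035)):
    r=least_squares(lambda p:(proj(np.array([[p[0],p[1],z]]),c)-u).ravel(),[.5,-.2]); print(n,r.x,R.from_euler('z',-q[2]).apply([r.x[0]-q[0],r.x[1]-q[1],0]))
np.save("dock.npy",q)
print(telemetry.get_clock(),telemetry.get_tool_rot())
E
```

```text
dock [ 0.62203297 -0.14068504  0.0684249 ] 3.9204578423252827 0.951690251186875
tray [ 0.57893059 -0.14689658  0.08620749] 4.939325601539473 1.2435609796181097 in dock [-0.04342621 -0.00325003  0.        ]
bottle [0.68273582 0.05779899] [0.07413146 0.19386921 0.        ]
beaker [0.57494301 0.05644969] [-0.03350137  0.19989303  0.        ]
box [ 0.69573263 -0.3694153 ] [ 0.05788857 -0.23323398  0.        ]
0.15 [[-9.64085488e-01  2.65591872e-01 -3.58895976e-04]
 [ 2.65592114e-01  9.64084542e-01 -1.35056237e-03]
 [-1.26923253e-05 -1.39737752e-03 -9.99999024e-01]]
```

```bash
cat >> h.py <<'E'
def rot(q,az,pitch,roll=0):
    # tool z: azimuth az (deg, dock frame), pitch down (deg); roll=0: tool y horizontal
    a,p=np.radians([az,pitch])
    z=np.array([np.cos(a)*np.cos(p),np.sin(a)*np.cos(p),-np.sin(p)])
    y=np.array([-np.sin(a),np.cos(a),0]); x=np.cross(y,z)
    M=np.c_[x,y,z]@R.from_euler('z',roll,degrees=True).as_matrix()
    return R.from_euler('z',q[2]).as_matrix()@M
E
python3 - <<'E'
from h import *
from cell import kinematics
q=np.load("dock.npy")
for x,z in((-75,58),(-60,110),(0,140)):
  print(x,z)
  for az in range(-90,91,30):
    o=""
    for roll in(0,90,180,-90):
      o+=f" r{roll}:"+",".join(str(p) for p in range(-30,91,15) if kinematics.ik(D(q,[[x/1e3,0,z/1e3]])[0],rot(q,az,p,roll)) is not None)
    print(az,o)
E
```

```text
-75 58
-90  r0:-30,-15,0,15,30,45,60,75,90 r90:-30,-15,0,15,30,45,60,75,90 r180:-30,-15,0,15,30,45,60,75,90 r-90:-30,-15,0,15,30,45,60,75,90
-60  r0:-30,-15,0,15,30,45,60,75,90 r90:-30,-15,0,15,30,45,60,75,90 r180:-30,-15,0,15,30,45,60,75,90 r-90:-30,-15,0,15,30,45,60,75,90
-30  r0:-30,-15,60,75,90 r90:-30,-15,60,75,90 r180:-30,-15,60,90 r-90:-30,-15,60,75,90
0  r0:0,60,75,90 r90:0,60,75,90 r180:0,60,75,90 r-90:0,60,75,90
30  r0:-30,-15,0,30,45,60,75,90 r90:-15,0,30,45,60,75,90 r180:-30,-15,0,30,45,60,75,90 r-90:-30,-15,0,30,45,60,75,90
60  r0:-30,-15,0,15,30,45,60,75,90 r90:-30,-15,0,15,30,45,60,75,90 r180:-30,-15,0,15,30,45,60,75,90 r-90:-30,-15,0,15,30,45,60,75,90
90  r0:-15,0,15,30,45,60,75,90 r90:-15,0,15,30,45,60,75,90 r180:-15,0,15,30,45,60,75,90 r-90:-15,0,15,30,45,60,75,90
-60 110
-90  r0:-30,-15,0,15,30,45,60,75,90 r90:-30,-15,0,15,30,45,60,75,90 r180:-30,-15,0,15,30,45,60,75,90 r-90:-30,-15,0,15,30,45,60,75,90
-60  r0:-30,-15,0,15,30,45,60,75,90 r90:-30,-15,0,15,30,45,60,75,90 r180:-30,-15,0,15,30,45,60,75,90 r-90:-30,-15,0,15,30,45,60,75,90
-30  r0:-30,-15,60,75,90 r90:-3
[... 603 characters left out ...]
60,75,90
-60  r0:-30,-15,0,15,30,45,60,75,90 r90:-30,-15,0,15,30,45,60,75,90 r180:-30,-15,0,15,30,45,60,75,90 r-90:-30,-15,0,15,30,45,60,75,90
-30  r0:-30,-15,45,60,75,90 r90:-30,-15,45,60,75,90 r180:-30,-15,45,60,75,90 r-90:-30,-15,45,60,75,90
0  r0:-15,0,45,60,75,90 r90:-15,0,45,60,75,90 r180:-15,0,45,60,75,90 r-90:-15,0,45,60,75,90
30  r0:-30,-15,45,60,75,90 r90:-30,-15,45,60,75,90 r180:-30,-15,45,60,75,90 r-90:-30,-15,60,75,90
60  r0:-30,-15,0,15,30,45,60,75,90 r90:-30,-15,0,15,30,45,60,75,90 r180:-30,-15,0,15,30,45,60,75,90 r-90:-30,-15,0,15,30,45,60,75,90
90  r0:-30,-15,0,15,30,45,60,75,90 r90:-30,-15,0,15,30,45,60,75,90 r180:-30,-15,0,15,30,45,60,75,90 r-90:-30,-15,0,15,30,45,60,75,90
```

```bash
cat >> h.py <<'E'
AZ,PI=60,8
def tipfor(q,K,M):
    "TCP such that the front top corner of the closed fingertip is at dock point K (m)"
    side=R.from_euler('z',q[2]).apply([np.sin(np.radians(AZ)),-np.cos(np.radians(AZ)),0])
    up=M[:,0]*np.sign(M[2,0])
    return D(q,[K])[0]-.0125*side-.008*up
def arc(th,y=.01,r=.062):
    s,c=np.sin(np.radians(th)),np.cos(np.radians(th))
    if th<=90: return np.array([-.008*s-r*c,y,.07+r*s])
    return np.array([-.008*s-(r-.012)*c,y,.082-.008*c+(r-.012)*s])
E
python3 - <<'E'
from h import *
from cell import *
q=np.load("dock.npy")
for roll in(0,180):
    M=rot(q,AZ,PI,roll)
    pts=[[-.15,-.14,.25],[-.135,-.117,.064],[-.062,.01,.064]]+[arc(t) for t in(30,60,90,110)]
    for k in pts:
        j=kinematics.ik(tipfor(q,k,M),M); print(roll,np.round(k,3),None if j is None else np.round(j))
E
```

```text
0 [-0.15 -0.14  0.25] [  54.   61.   13.   87.  -61.  109. -112.]
0 [-0.135 -0.117  0.064] [  58.   77.    2.   83.  -57.   95. -106.]
0 [-0.062  0.01   0.064] [  53.   75.   -8.   96.  -63.   79. -102.]
0 [-0.058  0.01   0.101] [  59.   72.  -19.   97.  -57.   72. -109.]
0 [-0.038  0.01   0.124] [  57.   70.  -19.   96.  -58.   73. -111.]
0 [-0.008  0.01   0.132] [  55.   70.  -19.   94.  -60.   74. -114.]
0 [0.01  0.01  0.132] [  54.   70.  -19.   92.  -61.   74. -115.]
180 [-0.15 -0.14  0.25] [ 74.  62. -23.  87. -44.  89.  52.]
180 [-0.135 -0.117  0.064] [ 86.  88. -52.  82. -13.  70.  37.]
180 [-0.062  0.01   0.064] [ 64.  78. -26.  95. -50.  66.  68.]
180 [-0.058  0.01   0.101] [ 83.  92. -66.  96.  -5.  49.  25.]
180 [-0.038  0.01   0.124] [ 75.  81. -51.  96. -30.  54.  44.]
180 [-0.008  0.01   0.132] [ 59.  71. -26.  93. -55.  69.  62.]
180 [0.01  0.01  0.132] [ 57.  71. -25.  91. -56.  70.  62.]
```

```bash
sed -i 's/AZ,PI=60,8/AZ,PI=60,15/' h.py
python3 - <<'E'
from h import *
from cell import *
q=np.load("dock.npy"); M=rot(q,AZ,PI,0)
hand.move_gripper(0)
p=np.array(telemetry.get_tcp_pos()); bot.movel(p+[0,0,.2],rate=.3)
bot.move_pose(tipfor(q,[-.15,-.14,.28],M),M)
bot.movel(tipfor(q,[-.135,-.117,.11],M),rate=.15)
print(telemetry.get_clock(),np.round(telemetry.get_joint_positions()),telemetry.get_tcp_pos(),telemetry.get_gripper_width())
for k in [[-.135,-.117,.062],[-.062,.01,.062]]+[arc(t) for t in(30,60,90,110)]:
    j=kinematics.ik(tipfor(q,k,M),M); print(None if j is None else np.round(j))
a=[cv2.resize(read_camera(n)["img"][b:b+h,l:l+w,::-1],(390,390*h//w)) for n,b,h,l,w in(("scene",30,210,110,270),("wrist",0,384,0,512))]
H=max(x.shape[0] for x in a); a=[cv2.copyMakeBorder(x,0,H-x.shape[0],0,0,0) for x in a]
cv2.imwrite("pics/p1.png",np.hstack(a))
E
```

```text
7.1167 [  50.   69.   15.   89.  -62.   98. -103.] [ 0.48335712 -0.26349095  0.10301311] 0.00042158461246834445
[  51.   73.   14.   87.  -62.   96. -102.]
[  52.   70.   -7.   99.  -63.   74. -104.]
[  51.   66.   -8.  100.  -63.   75. -106.]
[  51.   64.   -9.   99.  -63.   74. -110.]
[  50.   64.  -11.   96.  -63.   74. -113.]
[  49.   65.  -12.   94.  -63.   73. -115.]
```

View pics/p1.png

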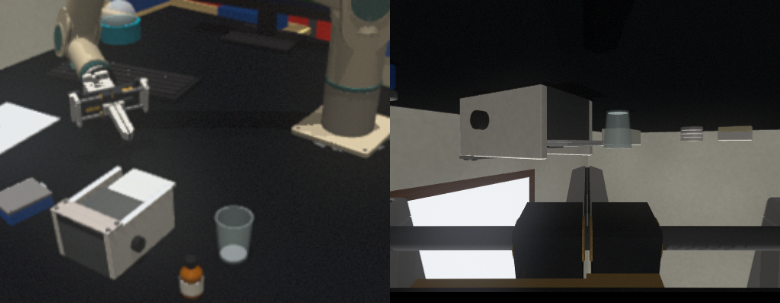

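The scene view shows the fingers in front of and to the side of the dock, clear of it. The wrist view is upside down, so the camera hangs below the tool. I'll check its height, and also what the 180° roll would give.

Run:
```python
from h import *
from cell import *
q=np.load("dock.npy")
T=read_camera("wrist")["T"]; p=telemetry.get_tcp_pos(); M0=np.array(telemetry.get_tool_rot())
print(T[:3,3],"cam in tool",M0.T@(T[:3,3]-p))
M=rot(q,AZ,PI,180)
for k in [[-.135,-.117,.11],[-.135,-.117,.062],[-.062,.01,.062]]+[arc(t) for t in(30,60,90,110)]:
    j=kinematics.ik(tipfor(q,k,M),M); print(None if j is None else np.round(j))
```

```text
[ 0.39838226 -0.43731807  0.0745612 ] cam in tool [ 7.77004238e-02 -7.44199943e-05 -1.79560799e-01]
[ 89.  84. -61.  87.  -4.  65.  25.]
[ 89.  89. -61.  85.  -0.  65.  25.]
[ 81.  88. -61.  98.  -5.  45.  26.]
[ 80.  84. -61.  99. -10.  46.  27.]
[ 78.  82. -61.  98. -13.  46.  27.]
[ 75.  81. -61.  95. -15.  47.  27.]
[ 74.  81. -61.  93. -15.  47.  26.]
```

```bash
sed -i 's/AZ,PI=60,15/AZ,PI=60,22/' h.py
python3 - <<'E'
from h import *
from cell import *
q=np.load("dock.npy"); M=rot(q,AZ,PI,0); r=.068;y=.012
f=lambda:np.round(telemetry.get_ft_force(),1)
try:
    bot.movel(tipfor(q,[-.141,-.115,.09],M),rate=.15,rotation=M)
    bot.movel(tipfor(q,[-.141,-.115,.054],M),rate=.1); print(f())
    bot.movel(tipfor(q,[-r,y,.054],M),rate=.12); print("in",f(),read_camera("wrist")["T"][2,3])
    for t in(0,15,25): bot.movel(tipfor(q,arc(t,y,r),M),rate=.06); print(t,f())
except bot.IKError as e: print("IK",e)
print(telemetry.get_clock(),np.round(telemetry.get_joint_positions(),1))
a=[cv2.resize(read_camera(n)["img"][b:b+h,l:l+w,::-1],(390,390*h//w)) for n,b,h,l,w in(("scene",130,110,130,160),("top",110,150,290,140))]
H=max(x.shape[0] for x in a); a=[cv2.copyMakeBorder(x,0,H-x.shape[0],0,0,0) for x in a]
cv2.imwrite("pics/p2.png",np.hstack(a))
E
```

```text
[-0.4  0.4  0.3]
in [-0.5  0.   1. ] 0.04157405073696271
0 [ 0.1 -0.1 -1.3]
15 [-0.  -0.4 -0.8]
25 [ 0.1  0.1 -0.8]
10.6833 [  49.8   61.7   -6.2  103.3  -62.2   69.3 -107.2]
```

View pics/p2.png

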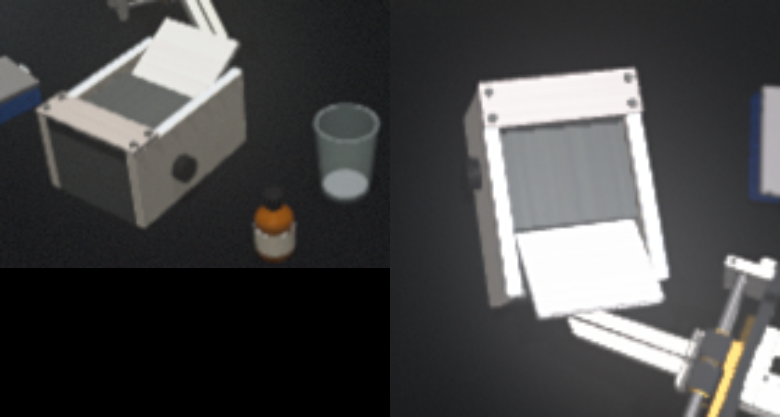

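The tray is lifted about 30° with its far edge at the step. The finger is under its near edge, and the bottle and beaker haven't been touched. I'll continue the arc.

Run:
```python
from h import *
from cell import *
q=np.load("dock.npy"); M=rot(q,AZ,PI,0); r=.068;y=.012
f=lambda:np.round(telemetry.get_ft_force(),1)
try:
    for t in(35,45,55,65,75,85,92,98,104,110): bot.movel(tipfor(q,arc(t,y,r),M),rate=.06); print(t,f())
except bot.IKError as e: print("IK",e)
bot.sleep(.5)
print(telemetry.get_clock(),np.round(telemetry.get_joint_positions(),1))
a=[cv2.resize(read_camera(n)["img"][b:b+h,l:l+w,::-1],(390,390*h//w)) for n,b,h,l,w in(("scene",130,110,130,160),("top",110,150,290,140))]
H=max(x.shape[0] for x in a); a=[cv2.copyMakeBorder(x,0,H-x.shape[0],0,0,0) for x in a]
cv2.imwrite("pics/p3.png",np.hstack(a))
```

```text
35 [ 0.5  0.9 -0.6]
45 [-0.3 -0.  -0.2]
55 [-0.6  0.5  0.1]
65 [-0.1 -0.4  0.1]
75 [-1.  -0.6 -0.2]
85 [ 0.4 -0.2  0.1]
92 [-1.2  0.7  0.5]
98 [-1.1 -0.8  1. ]
104 [ 0.1 -0.1 -0.5]
110 [0.2 0.2 0.7]
14.35 [  46.6   59.9  -10.    95.8  -62.3   69.2 -118. ]
```

View pics/p3.png

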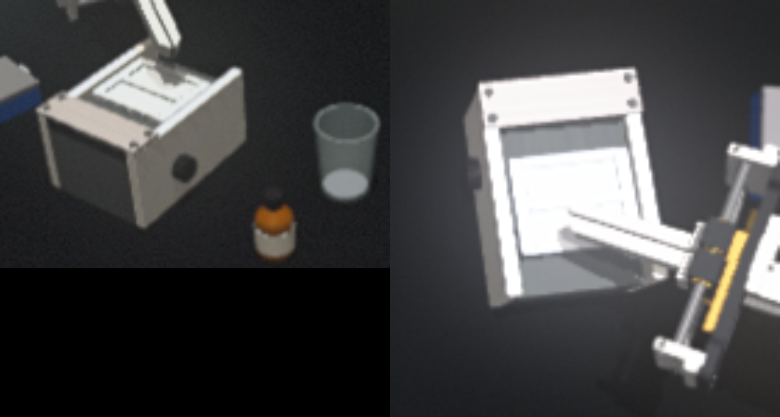

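The tray is flipped pockets up on the deck, between x of about -10 and 65, with little yaw. I'll retreat, then push its trailing edge with both fingers spread so it squares up.

Run:
```python
from h import *
from cell import *
q=np.load("dock.npy")
p=np.array(telemetry.get_tcp_pos()); bot.movel(p+[-.03,-.03,.17],rate=.2)
c0=np.array(telemetry.get_joint_positions())
best=min(((np.abs(np.array(j)-c0).max(),r) for r in(0,180) for j in[kinematics.ik(D(q,[[-.045,0,.2]])[0],rot(q,0,90,r))] if j is not None)); print(best)
M=rot(q,0,90,best[1])
bot.move_pose(D(q,[[-.045,0,.22]])[0],M); hand.move_gripper(.055)
bot.movel(D(q,[[-.045,0,.0860]])[0],rate=.15)
bot.sleep(.2);f0=np.array(telemetry.get_ft_force()); print(f0)
x=-.045
while x<.034:
    x+=.003; bot.movel(D(q,[[x,0,.0860]])[0],rate=.04)
    f=np.array(telemetry.get_ft_force())-f0
    if x>.0 : print(round(x,3),np.round(f,1))
    if np.linalg.norm(f)>10: break
print(telemetry.get_clock(),telemetry.get_gripper_width())
a=[cv2.resize(read_camera(n)["img"][b:b+h,l:l+w,::-1],(390,390*h//w)) for n,b,h,l,w in(("scene",130,110,130,160),("wrist",0,384,0,512))]
H=max(x.shape[0] for x in a); a=[cv2.copyMakeBorder(x,0,H-x.shape[0],0,0,0) for x in a]
cv2.imwrite("pics/p4.png",np.hstack(a))
```

```text
(np.float64(67.82812253886111), 180)
[-0.62652262 -0.47765934 -0.31642583]
0.0 [0.3 0.6 1.4]
0.003 [1. 1. 0.]
0.006 [1.2 0.5 0.7]
0.009 [ 1.   0.3 -0. ]
0.012 [1.2 0.5 0. ]
0.015 [1.2 0.8 1.1]
0.018 [1.4 0.8 0.2]
0.021 [0.4 0.4 1.4]
0.024 [ 0.   0.2 -0.4]
0.027 [-3.5 -0.3  1.7]
0.03 [-7.8 -0.3  5.7]
0.033 [-13.9  -0.3   9.7]
25.2667 0.054494965265133456
```

View pics/p4.png

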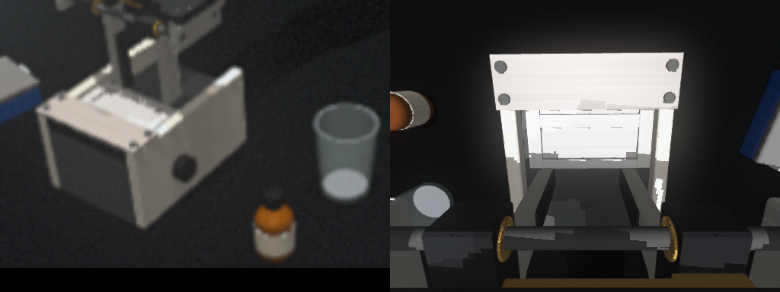

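Resistance started at finger x of about 27 mm, which matches the home position. The view shows the tray under the bridge. I'll back off, rise and check.

Run:
```python
from h import *
from cell import *
q=np.load("dock.npy")
bot.movel(D(q,[[.0,0,.0860]])[0],rate=.06)
bot.movel(D(q,[[-.03,0,.24]])[0],rate=.2)
c=read_camera("wrist"); np.savez("w.npz",**{k:c[k] for k in c})
P=np.array([[85,54,100],[85,-54,100],[123,66,100],[123,-66,100],[35,50,90],[35,-50,90],[35,0,90]])/1e3
uv=proj(D(q,P),c); print(telemetry.get_clock(),np.round(uv,1).tolist())
l,t=np.maximum(uv.min(0).astype(int)-25,0); r,b=uv.max(0).astype(int)+25
i=c["img"][t:b,l:r,::-1]; s=min(780/i.shape[1],580/i.shape[0]); print(l,t,s)
cv2.imwrite("pics/p5.png",cv2.resize(i,None,fx=s,fy=s,interpolation=cv2.INTER_CUBIC))
```

```text
27.05 [[205.0, 69.3], [312.3, 69.3], [190.7, 27.3], [326.6, 27.2], [212.6, 120.0], [304.7, 120.0], [258.6, 120.0]]
165 2 4.055944055944056
```

View pics/p5.png

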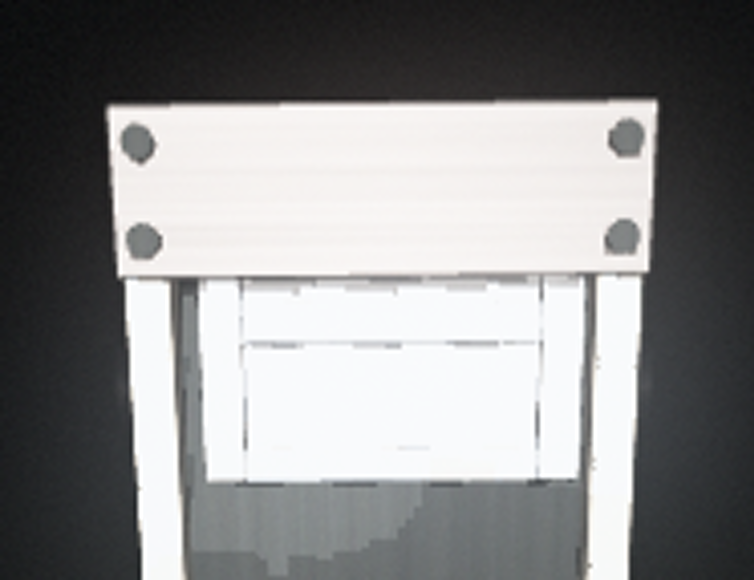

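The tray's trailing edge is at row 120.3, against 120.0 predicted for home. It is straight, about 3.5 mm off mid width (limit 9 mm), and the gripper is clear. I'll hand it in.

```bash
python3 -c "
from cell import ticket
print(ticket.hand_in())"
```

```text
the job is handed in; nothing more can be done
None
```

I turned the tray over so it lies pockets up on the deck, then slid it under the bridge to the end stop and handed the job in at about 27 s; the last image showed it within about 1 mm of home and straight, but no verdict came back.

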